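Short spin in a microcentrifuge

TASK

Give the two tubes in the microcentrifuge a short spin; nothing has to be gripped, pushing with the fingertips is enough. Push the open lid down until its catch holds it shut and let go of it, then (never with the rotor open) switch the power on by tipping the black rocker fully over to its green-marked end, then press the blue short-spin key right down and keep it down: finish while you are still holding it pressed. Keep to this order, do not press the white key, and do not lift or shift anything that lies about on the desk.

Things in the scene. Friction and masses are not known exactly. Their poses are not given: they have to be found in the camera images.
- centrifuge: Light grey bench microcentrifuge, 236 long (x) x 180 wide (y), about 100 high to the rim of its round bowl, on suction feet (it cannot be shifted). Origin under the case on the desk; x points to its back, away from the control panel (the case runs from -131 to +105), y to its left, z up. It starts turned by up to 0.25 rad.
- panel_mid (a point): Middle of the control panel, a 68 x 178 face at the machine's front that rises to the back by 0.36 rad; z square out of it. Seen from the front, left to right: rocker, small display, white key, blue key. Behind the panel, 28 to 52 from here along the machine's x, a 54 wide lock housing rises to 94 above the desk; the dark bar in its front would release the lid.
- lid (a joint): Angle of the smoked clear round lid: 0 pressed right down, about 0.01 when caught, grows as it opens (limit 1.0); starts at 0.6 to 0.9. Open, it stays where it is left (about 0.5 N at the tab moves it); pushed down but not caught, it springs up again. A spring catch snaps over the striker under the tab in the tab's last 10 mm; that takes 5 to 10 N at the tab.
- lid_tab (a point): Middle of the upper face of the lid's grey thumb tab (28 along x, 44 wide, 8 thick), at the lid's free edge; moves and turns with the lid. At angle a it lies x = -158 cos a + 10 sin a, z = 158 sin a + 10 cos a from the hinge point, in the machine's directions. The dome between tab and hinge rises about 1 above the tab's face.
- lid_hinge (a point): Middle of the lid's hinge line, at the back of the machine, 98 above the desk; the line runs along the machine's y. Fixed.
- rocker (a joint): Angle of the black power rocker (21 x 37, two facets in a shallow V): 0 = off, 0.36 = fully tipped to on. It stays where it is left and takes 2 to 4 N at its end. It tips about a line up the panel's slope, so its ends are its left and right ends.
- rocker_on_end (a point): Middle of the green-marked upper facet (18 along y), 11 to the left of the rocker's axis when off, 13 when on; moves with the rocker. When off, this facet rises outwards by 0.36 rad and its middle stands about 15 off the panel; tipped fully on, it is parallel to the panel and about 10.5 off it.
- spin_key (a joint): Travel of the round blue short-spin key: 0 up, 0.005 fully down; it springs back when released. 1.2 N to start, 4.2 N at the bottom. It moves square to the panel.
- spin_key_top (a point): Centre of the top of the blue key (23 across, standing 8 off the panel), at the panel's right end; moves with the key. Its z is square to the panel, up and towards the robot. The white key's centre is 42 to the left.
- run_key (a joint): Travel of the round white key (timed run, not wanted), same make as the blue one: 0 up, 0.005 fully down.
- run_key_top (a point): Centre of the top of the white key, 23 across, between the display and the blue key.
- tube_block_mid (a point): Bystander: middle of the black 30-well microtube block, 104 x 128 x 37, with three tubes in it, to the right of the machine.
- loose_tube_mid (a point): Bystander: middle of a microtube lying on the desk, 19 x 41 x 13, in front of the block.
- marker_mid (a point): Bystander: middle of the white marker with the red cap, 17 x 135 x 16, lying close to the machine's left side.
- petri_dish_mid (a point): Bystander: middle of a closed petri dish, 58 across, 15 high, to the left.
- forceps_mid (a point): Bystander: middle of the steel forceps lying flat, 18 x 134 x 9, to the left.
- pipette_mid (a point): Bystander: middle of the white pipette lying on its side, 58 x 220 x 27, far left.

How it is judged:
By the outcome, as a careful person would: the job done as asked, in the order asked, and still so for the second after the job is handed in, while the arm keeps its last pose, push and grip.
It also fails if it takes over 43 s, if anything falls off the work surface, if the arm or the gripper's body presses on something with over 40 N, if the wrist force passes 120 N, or if a joint passes its speed limit or range.

ROBOT

A 6-joint arm with a two-finger parallel gripper is mounted at the origin on a cart in front of the work surface, level with it; the furniture and walls round the work are solid. World frame = base frame: x ahead of the robot, y to its left, z up, the work surface at z = 0. Lengths are in m, angles in degrees, forces in N, time in s.
With the tool pointing down it reaches from about 0.3 to 0.875 m from the base axis. Payload 6.4 kg.
Tool frame: the origin (TCP) lies on the centre line of the jaws, within the pads' length; the fingertips stand 22 mm ahead of it and the grasp point (between the pads) lies 3 mm ahead of it; z points along the fingers, y is the direction in which the jaws open and shut (so a half turn about z gives the same grasp; the last joint's range is limited). The gripper opens to 88 mm and grips with 3 to 60 N. Pads are 18 mm wide; open, the fingers measure 123 mm over their backs; the gripper's body (75 mm by 187 mm) begins 45 mm behind the grasp point.
Start: joints at [52.638, 10.359, 92.074, -0, 77.567, -11.82], TCP at [0.248, 0.519, 0.261] pointing down, gripper open.
Joint ranges: [-171.53, 171.53], [-51.25, 118.39], [17.06, 147.69], [-65.23, 245.23], [0, 150.52], [-178.68, 178.68]. Speed limits (degrees/s): [147.25, 147.25, 172.46, 180, 180, 180].

INTERFACE

Orientations are given as [roll, pitch, yaw] about the fixed x, y, z axes, in that order (R = Rz(yaw) Ry(pitch) Rx(roll)).
In Python, from plant import env gives the robot as it stands. The module is installed in compiled form; this text tells all that it offers.
- The arm moves only by the tool carry_out, never from a script. Its argument "motion" is a list of rows, each an object of numbers: "dx", "dy", "dz": the shift along the tool's x, y, z in mm; "roll": the turn about the tool's z in degrees. In form: [{"dx": .., "dy": .., "dz": .., "roll": ..}, ...]. A call has exactly 10 rows; each row shifts and turns the commanded pose from where the row before left it, along the tool's axes as they then stand; what a row does not reach is not made up. A row lasts 1/8 s, in which the tool goes at most 62.5 mm and 10.7 degrees, less where a joint would pass 70% of its speed; a pose out of reach is approached as far as the arm can. A call is refused whole if a number of a shift passes 62.5 or a number of a turn 10.7, either way. A call with a gripper value outside its range is refused whole. "jaw" is the finger opening in mm, from 0 to 88.1, set as the call begins (left out, the last holds). The fingers move at their own pace and stop on an object; the grip force is fixed at half the most. Time passes only in rows, so rows that do not move let the fingers close, or fill a call up. It gives the time, the measured TCP pose, the force and the opening at its end, in the units of the state.
- env.observe(): the state, without advancing time (a new reading comes with each control period).
- env.get_image(name): name is "scene" or "top"; returns (picture, depth): 400x640x3 uint8, red, green, blue; 400x640 float32, m along the optical axis (not along the pixel's ray), 0 where there is no reading.
- env.camera_params(name): a dict with "mtx" (3x3 intrinsics, pixels), "extrinsics" (4x4, takes a point from camera to world coordinates). Camera axes: x right, y up, looking along -z (the intrinsics and any distortion apply to the point x, -y, -z); pixel columns grow to the right and rows downward; lengths in m; the calibration is good to about 2 mm. A picture is of the moment at which its call begins. camera_params takes no time and is no camera call.
- env.sign_off(): hands the job in, once; it reports no verdict.
The state is a dict: "time": time; "q": joint angles; "qvel": joint speeds; "tau": joint torques, N m; "ee_pos": TCP position; "eef_rot": TCP orientation; "ft_force": force on the tool from outside, world axes, zero at the start; "ft_torque": the same for the moment, N m; "gripper_width": finger opening in m.
Only numpy, scipy, OpenCV 4.12 (cv2) and the standard library are available. Lean on these libraries where they do the work, as an engineer would, in place of code of your own. Each camera call takes 0.05 s, during which the arm holds its last target.

## Working session

There is one attempt and no reset: what is moved stays moved. The work goes in short steps, Python scripts to look and compute and a tool call to move; the robot and the scene stay as the last step left them, time stands still between calls to the robot, and variables do not carry over. Pictures are saved under pics/ and viewed, and the job is handed in when it is done.

Besides the shell and the picture viewer there is one more tool, called after ">>>" in YAML: its name, and indented under it one key for each argument. carry_out: Moves the arm, as the interface text tells. Its arguments: {"type":"object","properties":{"motion":{"type":"array"},"jaw":{"type":"number"}},"required":["motion"]}

```bash
mkdir -p pics; ls; python3 - <<'E'
from plant import env
import cv2,numpy as np
np.set_printoptions(precision=4,suppress=True)
s=env.observe();print(s)
for n in("scene","top"):
    im,d=env.get_image(n);cv2.imwrite(f"pics/{n}0.png",im[:,:,::-1]);np.save(f"pics/{n}0_d.npy",d);np.save(f"pics/{n}0.npy",im)
    p=env.camera_params(n);print(n,p, (d>0).mean())
E
```

```text
pics
{'time': 0.0, 'q': array([ 52.6381,  10.4002,  92.1307,  -0.0006,  77.5673, -11.8224]), 'qvel': array([ 0.0601,  0.0024,  0.1222,  0.1059, -0.0062, -0.1119]), 'tau': array([ -0.003 , -43.3876, -34.1842,   0.0699,   0.0387,  -0.0001]), 'ee_pos': array([0.2476, 0.5184, 0.2598]), 'eef_rot': array([-179.9038,   -0.0195,  154.4606]), 'ft_force': array([ 0.4169,  0.6699, -0.3381]), 'ft_torque': array([-0.044 , -0.0067,  0.0366]), 'gripper_width': 0.08804250005596712}
scene {'mtx': array([[442.4163,   0.    , 321.1618],
       [  0.    , 442.4163, 193.9215],
       [  0.    ,   0.    ,   1.    ]]), 'extrinsics': array([[ 0.8022,  0.3681, -0.4701, -0.0416],
       [-0.5968,  0.5168, -0.6137, -0.5182],
       [ 0.017 ,  0.7729,  0.6343,  0.854 ],
       [ 0.    ,  0.    ,  0.    ,  1.    ]])} 0.99609375
top {'mtx': array([[456.9892,   0.    , 318.3906],
       [  0.    , 456.9892, 201.0764],
       [  0.    ,   0.    ,   1.    ]]), 'extrinsics': array([[ 0.0086,  0.9825, -0.1861,  0.3113],
       [-0.9999,  0.0069, -0.0099,  0.208 ],
       [-0.0084,  0.1862,  0.9825,  1.2484],
       [ 0.    ,  0.    ,  0.    ,  1.    ]])} 0.99596875
```

View pics/scene0.png

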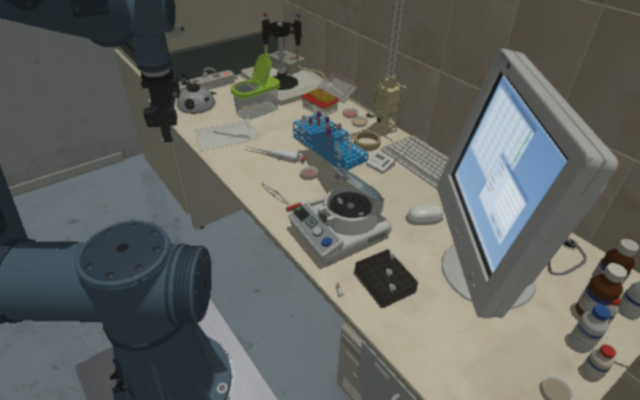

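View pics/top0.png

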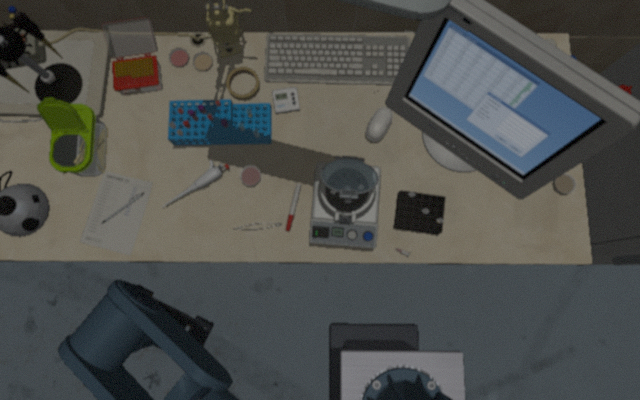

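```bash
python3 - <<'E'
import cv2
a=cv2.imread("pics/scene0.png");cv2.imwrite("pics/sc_crop.png",cv2.resize(a[160:300,260:420],None,fx=5,fy=4.2857*1.0,interpolation=cv2.INTER_CUBIC) if 0 else cv2.resize(a[165:285,260:420],None,fx=5,fy=5,interpolation=cv2.INTER_CUBIC))
a=cv2.imread("pics/top0.png");cv2.imwrite("pics/top_crop.png",cv2.resize(a[145:265,280:400],None,fx=5,fy=5,interpolation=cv2.INTER_CUBIC))
E
```

```text
(no output)
```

View pics/sc_crop.png

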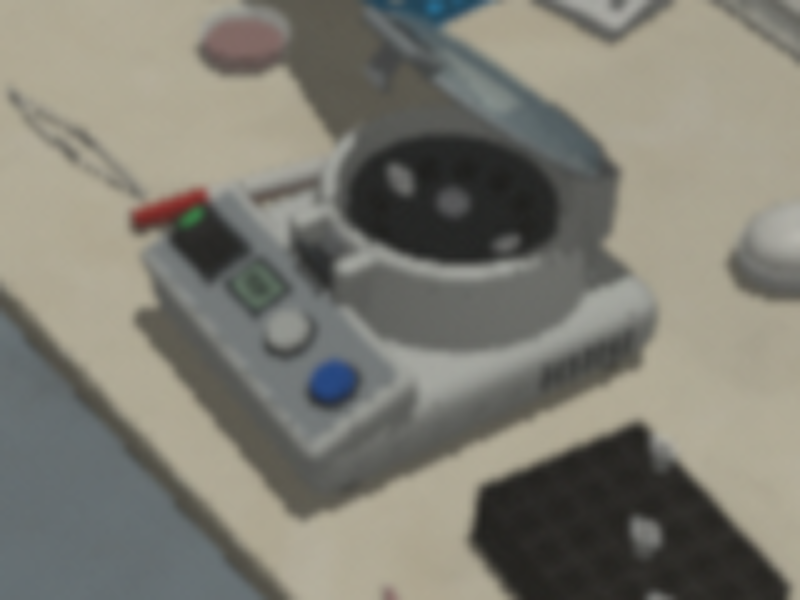

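View pics/top_crop.png

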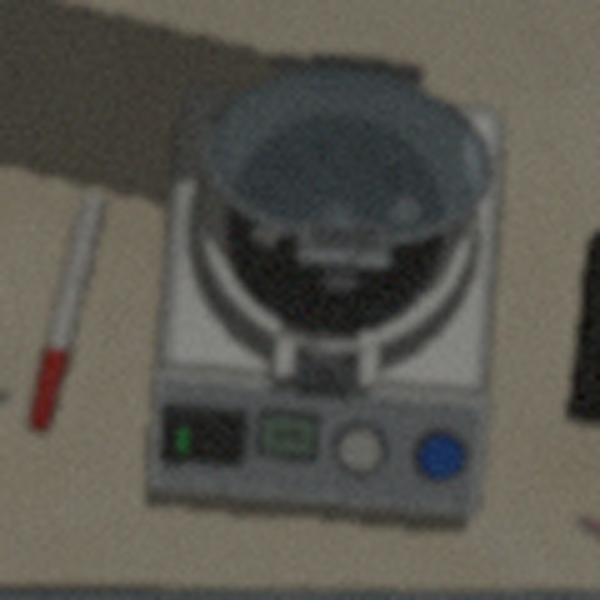

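```bash
cat > h.py <<'E'
from plant import env
import cv2,numpy as np
from scipy.ndimage import map_coordinates
np.set_printoptions(precision=4,suppress=True)
def cam(n):
    p=env.camera_params(n);return np.array(p["mtx"]),np.array(p["extrinsics"])
def ray(n,u,v):
    K,E=cam(n);d=np.array([(u-K[0,2])/K[0,0],-(v-K[1,2])/K[1,1],-1.]);return E[:3,3],E[:3,:3]@d
def tri(a,b):
    o1,d1=ray("scene",*a);o2,d2=ray("top",*b)
    t=np.linalg.lstsq(np.c_[d1,-d2],o2-o1,rcond=None)[0]
    p,q=o1+t[0]*d1,o2+t[1]*d2;return (p+q)/2,np.linalg.norm(p-q)
def plane(n,uv,z):
    o,d=ray(n,*uv);return o+d*(z-o[2])/d[2]
def proj(n,P):
    K,E=cam(n);c=E[:3,:3].T@(np.asarray(P)-E[:3,3]);return np.array([K[0,2]+K[0,0]*c[0]/-c[2],K[1,2]-K[1,1]*c[1]/-c[2]])
E
python3 - <<'E'
from h import *
R={}
for n,(r0,r1,c0,c1) in dict(scene=(165,285,260,420),top=(220,255,300,385)).items():
    im=np.load(f"pics/{n}0.npy")[r0:r1,c0:c1].astype(int);d=np.load(f"pics/{n}0_d.npy")[r0:r1,c0:c1]
    hsv=cv2.cvtColor(im.astype(np.uint8),cv2.COLOR_RGB2HSV)
    r,g,b=im[...,0],im[...,1],im[...,2]
    ms=dict(blue=(b>r+40)&(b>g+25)&(hsv[...,1]>130),green=(g>r+35)&(g>b+20))
    for k,m in ms.items():
        nn,l,st,ce=cv2.connectedComponentsWithStats(m.astype(np.uint8))
        i=[j for j in range(1,nn) if st[j,4]>=3]
        for j in i:
            u,v=ce[j]+[c0,r0];dd=np.median(d[l==j]);o,dr=ray(n,u,v)
            print(n,k,st[j,4],u,v,"depthpt",o+dr*dd)
            R.setdefault((n,k),(u,v,st[j,4]))
for k in("blue","green"):
    print(k,tri(R["scene",k][:2],R["top",k][:2]))
# white key by hand: crop/5+offset
print("white",tri((260+287/5-.4,165+328/5-.4),(280+360/5-.4,145+450/5-.4)))
print("tab",tri((260+385/5-.4,165+63/5-.4),(280+343/5-.4,145+243/5-.4)))
E
```

```text
scene blue 8 346.5 166.0 depthpt [0.7438 0.3734 0.0027]
scene blue 44 326.1136363636364 240.9318181818182 depthpt [0.4415 0.0882 0.0674]
scene green 7 298.0 208.0 depthpt [0.4496 0.2234 0.0756]
top blue 47 367.7872340425532 235.87234042553192 depthpt [0.4441 0.0911 0.0677]
top green 3 316.0 233.0 depthpt [0.4501 0.2253 0.0714]
blue (array([0.449 , 0.0918, 0.2857]), np.float64(0.07133089300850184))
green (array([0.4502, 0.225 , 0.074 ]), np.float64(0.0008711440775560778))
white (array([0.4469, 0.1331, 0.0661]), np.float64(0.0008183088307549064))
tab (array([0.5257, 0.1515, 0.1913]), np.float64(0.011905750478901089))
```

```bash
python3 - <<'E'
from h import *
S=lambda x,y:(260+x/5-.4,165+y/5-.4); T=lambda x,y:(280+x/5-.4,145+y/5-.4)
im=np.load("pics/scene0.npy")
m=np.load("pics/scene0.npy")[165:285,260:420].astype(int);
print("blue",tri((326.11,240.93),(367.79,235.87)))
for n,a,b in [("FL",(146,252),(149,492)),("FR",(310,450),(468,512)),("BR",(412,385),(488,395)),("BL",(222,188),(163,378))]:
    print(n,tri(S(*a),T(*b)))
# plane fit from depth in panel polygon, both views
for n,poly in (("scene",[S(165,252),S(310,430),S(395,385),S(228,200)]),("top",[T(158,485),T(460,503),T(478,405),T(170,390)])):
    d=np.load(f"pics/{n}0_d.npy");M=np.zeros(d.shape,np.uint8);cv2.fillPoly(M,[np.int32(np.round(poly))],1)
    v,u=np.nonzero(M);P=[]
    for a,b in zip(u,v):
        o,dr=ray(n,a,b);P.append(o+dr*d[b,a])
    P=np.array(P);keep=np.ones(len(P),bool)
    for _ in range(15):
        c=P[keep].mean(0);nv=np.linalg.svd(P[keep]-c)[2][2];nv*=np.sign(nv[2]);r=(P-c)@nv
        keep=r<max(.001,1.0*r[keep].std()); keep&=r>-.006
    print(n,c,nv,"tilt",np.arccos(nv[2]),"yaw",np.arctan2(-nv[1],-nv[0]),keep.sum(),len(P),r[keep].std())
E
```

```text
blue (array([0.4442, 0.0909, 0.0637]), np.float64(0.000811957896777551))
FL (array([0.4285, 0.2416, 0.0477]), np.float64(0.004785970832501398))
FR (array([0.4177, 0.0748, 0.0446]), np.float64(0.0005977541666500378))
BR (array([0.4761, 0.0663, 0.063 ]), np.float64(0.0021043205043471476))
BL (array([0.4813, 0.2366, 0.0716]), np.float64(0.004896511897467584))
scene [0.4152 0.1214 0.0851] [ 0.8752 -0.0463  0.4815] tilt 1.0684179801361031 yaw 3.08870070499562 147 880 0.0022963345148614596
top [0.448  0.1551 0.0561] [-0.3417  0.0257  0.9395] tilt 0.349707503590414 yaw -0.07515918256704357 156 1249 0.0009707402660392595
```

```bash
python3 - <<'E'
from h import *
T=lambda x,y:(280+x/5-.4,145+y/5-.4); S=lambda x,y:(260+x/5-.4,165+y/5-.4)
yaw=-.065;ex=np.array([np.cos(yaw),np.sin(yaw),0]);ey=np.array([-ex[1],ex[0],0])
pm=np.array([.450,.155,.0565])
for nm,P in dict(blue=(.4442,.0909,.0645),white=(.4469,.1331,.066),green=(.4502,.225,.074)).items():
    print(nm,(np.array(P)-pm)@ex,(np.array(P)-pm)@ey)
H=pm+.198*ex;H[2]=.098
print("H",H)
for a in np.arange(.5,.95,.1):
    t=H+ex*(-.158*np.cos(a)+.010*np.sin(a))+[0,0,.158*np.sin(a)+.01*np.cos(a)]
    pt=proj("top",t);ps=proj("scene",t)
    print(round(a,2),t,"topcrop",(pt-[280,145]+.4)*5,"scenecrop",(ps-[260,165]+.4)*5)
d=np.load("pics/top0_d.npy")
for c in((343,235),(343,243),(343,250),(320,243),(370,245),(345,275)):
    u,v=np.round(T(*c)).astype(int);o,r=ray("top",u,v);print(c,o+r*d[v,u])
d=np.load("pics/scene0_d.npy")
for c in((385,60),(395,40),(380,75),(410,45),(375,15)):
    u,v=np.round(S(*c)).astype(int);o,r=ray("scene",u,v);print("sc",c,o+r*d[v,u])
# housing / hinge points
for nm,c in dict(hous=(320,365),hleft=(285,355),hright=(370,355),hingeblk=(360,70)).items():
    u,v=np.round(T(*c)).astype(int);d=np.load("pics/top0_d.npy");o,r=ray("top",u,v);P=o+r*d[v,u];print(nm,P,(P-pm)@ex,(P-pm)@ey)
E
```

```text
blue -0.0016241851039840087 -0.06434137100457214
white -0.0016709557248992862 -0.022055110676789322
green -0.004347219069700544 0.06986516790475804
H [0.6476 0.1421 0.098 ]
0.5 [0.514  0.1508 0.1825] topcrop [336.9479 281.6333] scenecrop [378.3619  83.5068]
0.6 [0.5231 0.1502 0.1955] topcrop [339.6098 257.498 ] scenecrop [394.5472  56.872 ]
0.7 [0.5334 0.1496 0.2074] topcrop [342.3759 230.682 ] scenecrop [412.8403  30.8332]
0.8 [0.5449 0.1488 0.2183] topcrop [345.2113 201.4759] scenecrop [433.0171   5.7403]
0.9 [0.5574 0.148  0.228 ] topcrop [348.0783 170.2277] scenecrop [454.8195 -18.0678]
(343, 235) [0.5307 0.1497 0.2059]
(343, 243) [0.5281 0.1498 0.2072]
(343, 250) [0.5212 0.1504 0.218 ]
(320, 243) [0.5268 0.1593 0.2129]
(370, 245) [0.5251 0.1361 0.2107]
(345, 275) [0.5141 0.1467 0.194 ]
sc (385, 60) [0.5175 0.1492 0.1954]
sc (395, 40) [0.5151 0.1395 0.2146]
sc (380, 75) [0.5115 0.1453 0.1912]
sc (410, 45) [0.5157 0.1289 0.2178]
sc (375, 15) [0.5194 0.1607 0.2151]
hous [0.4873 0.1536 0.0882] 0.03733216222243954 0.0010045403146173373
hleft [0.4917 0.1717 0.0928] 0.040487419686131926 0.019346981712637826
hright [0.4924 0.1281 0.0903] 0.04401478260282769 -0.024128447085735253
hingeblk [0.6381 0.1337 0.1096] 0.18904435714157355 -0.009068585923833547
```

>>> carry_out:
  motion:
    - {"dx": 0,"dy": 0,"dz": 0,"roll": -7.3}
    - {"dx": 0,"dy": 0,"dz": 0,"roll": -7.3}
    - {"dx": 0,"dy": 0,"dz": 0,"roll": -7.2}
    - {"dx": -40,"dy": -47,"dz": 0,"roll": 0}
    - {"dx": -40,"dy": -47,"dz": 0,"roll": 0}
    - {"dx": -40,"dy": -47,"dz": 0,"roll": 0}
    - {"dx": -40,"dy": -47,"dz": 0,"roll": 0}
    - {"dx": -40,"dy": -47,"dz": 0,"roll": 0}
    - {"dx": -40,"dy": -47,"dz": 0,"roll": 0}
    - {"dx": 0,"dy": 0,"dz": 0,"roll": 0}
  jaw: 0

```text
time: 1.35
ee_pos: [0.471, 0.2183, 0.2604]
eef_rot: [-180.0, -0.0, 175.9]
ft_force: [-0.5, 0.6, 0.8]
gripper_width: 0.0003
```

>>> carry_out:
  motion:
    - {"dx": -17,"dy": -22,"dz": 0,"roll": 0}
    - {"dx": -17,"dy": -22,"dz": 0,"roll": 0}
    - {"dx": -17,"dy": -21,"dz": 0,"roll": 0}
    - {"dx": 0,"dy": 0,"dz": 7,"roll": 0}
    - {"dx": 0,"dy": 0,"dz": 7,"roll": 0}
    - {"dx": 0,"dy": 0,"dz": 3,"roll": 0}
    - {"dx": 0,"dy": 0,"dz": 0,"roll": 0}
    - {"dx": 0,"dy": 0,"dz": 0,"roll": 0}
    - {"dx": 0,"dy": 0,"dz": 0,"roll": 0}
    - {"dx": 0,"dy": 0,"dz": 0,"roll": 0}

```text
time: 2.6
ee_pos: [0.5158, 0.1536, 0.2439]
eef_rot: [180.0, 0.0, 176.3]
ft_force: [-0.3, 0.0, 0.6]
gripper_width: 0.0001
```

```bash
cat > look.py <<'E'
from h import *
import sys
k=sys.argv[1]
o=[]
for n,(r,c) in dict(scene=(140,270),top=(140,285)).items():
    im,d=env.get_image(n);np.save(f"pics/{n}{k}.npy",im);np.save(f"pics/{n}{k}_d.npy",d)
    o.append(cv2.resize(im[r:r+135,c:c+100,::-1],None,fx=4,fy=4,interpolation=cv2.INTER_CUBIC))
cv2.imwrite(f"pics/look{k}.png",np.hstack(o))
s=env.observe();print(s["time"],s["ee_pos"],s["eef_rot"],s["ft_force"])
E
python3 look.py 1
```

```text
2.7 [0.5157 0.1535 0.2438] [179.9981   0.0081 176.2489] [-0.13   -0.3479 -0.2111]
```

View pics/look1.png

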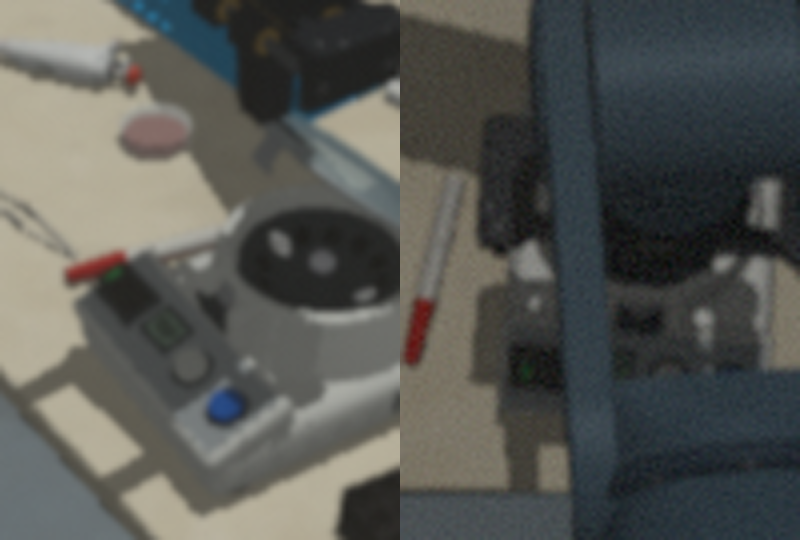

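>>> carry_out:
  motion:
    - {"dx": 0,"dy": -3,"dz": 7,"roll": 0}
    - {"dx": 0,"dy": 0,"dz": 7,"roll": 0}
    - {"dx": 9,"dy": 0,"dz": 12,"roll": 0}
    - {"dx": 8.5,"dy": 0,"dz": 13,"roll": 0}
    - {"dx": 7,"dy": 0,"dz": 14,"roll": 0}
    - {"dx": 5,"dy": 0,"dz": 14,"roll": 0}
    - {"dx": 3.5,"dy": 0,"dz": 15,"roll": 0}
    - {"dx": 0,"dy": 0,"dz": 0,"roll": 0}
    - {"dx": 0,"dy": 0,"dz": 0,"roll": 0}
    - {"dx": 0,"dy": 0,"dz": 0,"roll": 0}

```text
time: 3.95
ee_pos: [0.4832, 0.1527, 0.1623]
eef_rot: [180.0, 0.1, 176.3]
ft_force: [-0.0, -0.4, 0.7]
gripper_width: 0.0004
```

```bash
python3 look.py 2
```

```text
4.05 [0.4831 0.1527 0.1623] [179.9907   0.0734 176.254 ] [ 0.2475 -0.6043 -0.0406]
```

View pics/look2.png

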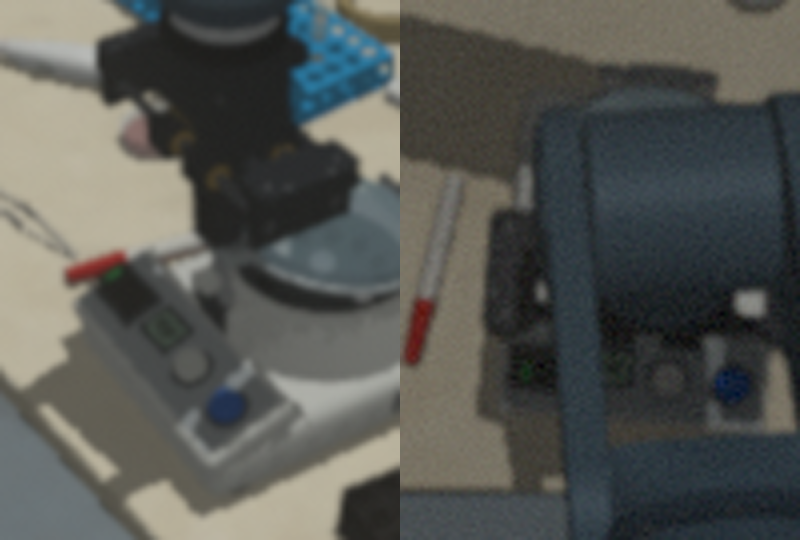

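>>> carry_out:
  motion:
    - {"dx": 2,"dy": -1,"dz": 12,"roll": 0}
    - {"dx": 0,"dy": 0,"dz": 8,"roll": 0}
    - {"dx": 0,"dy": 0,"dz": 4,"roll": 0}
    - {"dx": 0,"dy": 0,"dz": 3,"roll": 0}
    - {"dx": 0,"dy": 0,"dz": 2,"roll": 0}
    - {"dx": 0,"dy": 0,"dz": 2,"roll": 0}
    - {"dx": 0,"dy": 0,"dz": 0,"roll": 0}
    - {"dx": 0,"dy": 0,"dz": 0,"roll": 0}
    - {"dx": 0,"dy": 0,"dz": 0,"roll": 0}
    - {"dx": 0,"dy": 0,"dz": 0,"roll": 0}

```text
time: 5.3
ee_pos: [0.4806, 0.1518, 0.1308]
eef_rot: [-180.0, 0.0, 176.3]
ft_force: [1.2, -0.9, 0.2]
gripper_width: 0.0004
```

>>> carry_out:
  motion:
    - {"dx": 0,"dy": 0,"dz": 0.5,"roll": 0}
    - {"dx": 0,"dy": 0,"dz": 0.5,"roll": 0}
    - {"dx": 0,"dy": 0,"dz": 0.5,"roll": 0}
    - {"dx": 0,"dy": 0,"dz": 0.5,"roll": 0}
    - {"dx": 0,"dy": 0,"dz": 0.5,"roll": 0}
    - {"dx": 0,"dy": 0,"dz": 0,"roll": 0}
    - {"dx": 0,"dy": 0,"dz": 0,"roll": 0}
    - {"dx": 0,"dy": 0,"dz": 0,"roll": 0}
    - {"dx": 0,"dy": 0,"dz": 0,"roll": 0}
    - {"dx": 0,"dy": 0,"dz": 0,"roll": 0}

```text
time: 6.55
ee_pos: [0.4806, 0.1519, 0.1295]
eef_rot: [-180.0, 0.0, 176.3]
ft_force: [-5.8, -0.7, 12.0]
gripper_width: 0.0004
```

>>> carry_out:
  motion:
    - {"dx": 0,"dy": 0,"dz": 0.5,"roll": 0}
    - {"dx": 0,"dy": 0,"dz": 0,"roll": 0}
    - {"dx": 0,"dy": 0,"dz": -10,"roll": 0}
    - {"dx": 0,"dy": 0,"dz": -20,"roll": 0}
    - {"dx": 0,"dy": 0,"dz": -20,"roll": 0}
    - {"dx": 10,"dy": 30,"dz": 0,"roll": 0}
    - {"dx": 20,"dy": 40,"dz": 0,"roll": 0}
    - {"dx": 8,"dy": 0,"dz": 0,"roll": 0}
    - {"dx": 0,"dy": 0,"dz": 0,"roll": 0}
    - {"dx": 0,"dy": 0,"dz": 0,"roll": 0}

```text
time: 7.8
ee_pos: [0.4476, 0.2234, 0.1778]
eef_rot: [-180.0, 0.0, 176.2]
ft_force: [0.5, 0.5, 0.6]
gripper_width: 0.0003
```

```bash
python3 look.py 3
```

```text
7.9 [0.4477 0.2234 0.1778] [-179.9964    0.0164  176.1786] [ 0.1006  0.1082 -0.4346]
```

View pics/look3.png

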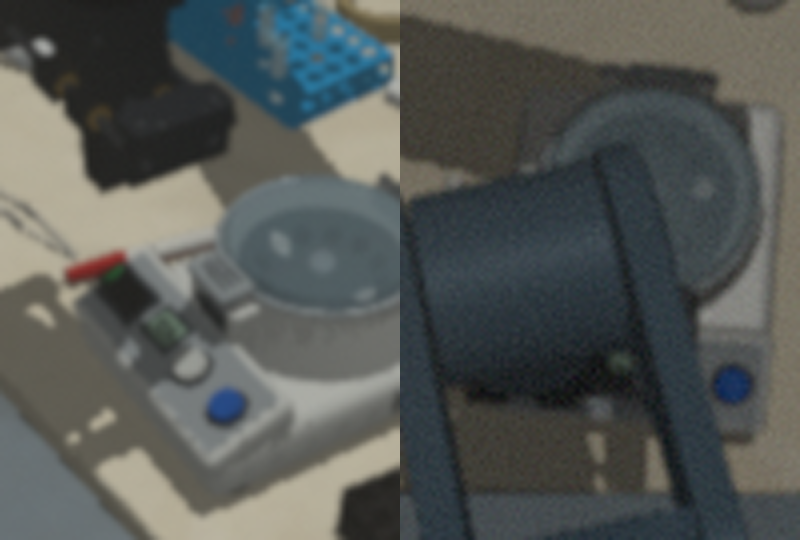

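```bash
python3 - <<'E'
from h import *
d=np.load("pics/scene3_d.npy")
for c in((222,270),(222,278),(230,285),(215,265),(325,262),(130,290),(112,272),(125,298)):
    u,v=round(270+c[0]/4-.4),round(140+c[1]/4-.4);o,r=ray("scene",u,v);print(c,o+r*d[v,u])
E
```

```text
(222, 270) [0.4857 0.153  0.1108]
(222, 278) [0.4801 0.1456 0.1121]
(230, 285) [0.4806 0.1379 0.1107]
(215, 265) [0.4856 0.1612 0.1084]
(325, 262) [0.5456 0.1211 0.1099]
(130, 290) [0.4511 0.2069 0.0725]
(112, 272) [0.451  0.2255 0.0734]
(125, 298) [0.4467 0.2052 0.069 ]
```

>>> carry_out:
  motion:
    - {"dx": 4.5,"dy": 14,"dz": 15,"roll": 0}
    - {"dx": 0,"dy": 0,"dz": 20,"roll": 0}
    - {"dx": 0,"dy": 0,"dz": 20,"roll": 0}
    - {"dx": 0,"dy": 0,"dz": 15,"roll": 0}
    - {"dx": 0,"dy": 0,"dz": 8,"roll": 0}
    - {"dx": 0,"dy": 0,"dz": 3,"roll": 0}
    - {"dx": 0,"dy": 0,"dz": 2,"roll": 0}
    - {"dx": 0,"dy": 0,"dz": 2,"roll": 0}
    - {"dx": 0,"dy": 0,"dz": 0,"roll": 0}
    - {"dx": 0,"dy": 0,"dz": 0,"roll": 0}

```text
time: 9.15
ee_pos: [0.4439, 0.2385, 0.0931]
eef_rot: [180.0, 0.1, 176.3]
ft_force: [0.0, 0.5, 3.0]
gripper_width: 0.0
```

```bash
python3 look.py 4
```

```text
9.25 [0.4439 0.2385 0.093 ] [179.9896   0.0459 176.2531] [0.6358 1.1995 3.4127]
```

View pics/look4.png

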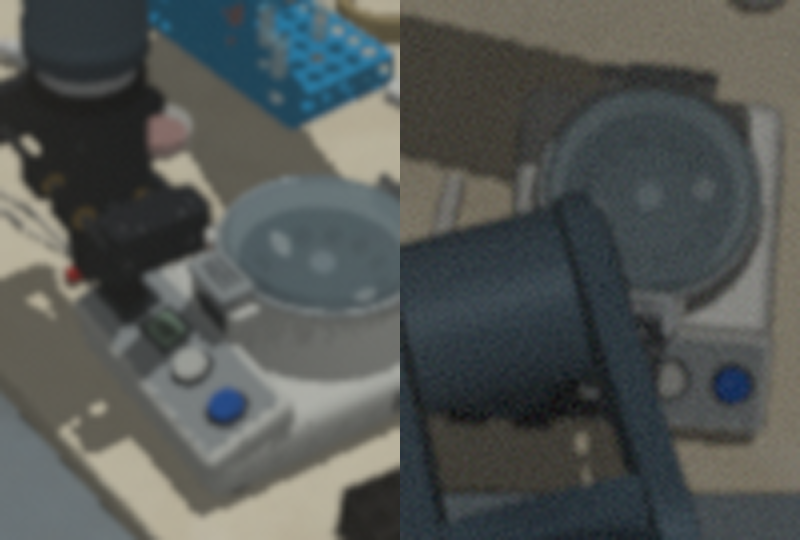

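>>> carry_out:
  motion:
    - {"dx": 0,"dy": 0,"dz": 0.8,"roll": 0}
    - {"dx": 0,"dy": 0,"dz": 0.8,"roll": 0}
    - {"dx": 0,"dy": 0,"dz": 0.8,"roll": 0}
    - {"dx": 0,"dy": 0,"dz": 0.8,"roll": 0}
    - {"dx": 0,"dy": 0,"dz": 0.8,"roll": 0}
    - {"dx": 0,"dy": 0,"dz": 0,"roll": 0}
    - {"dx": 0,"dy": 0,"dz": 0,"roll": 0}
    - {"dx": 0,"dy": 0,"dz": 0,"roll": 0}
    - {"dx": 0,"dy": 0,"dz": 0,"roll": 0}
    - {"dx": 0,"dy": 0,"dz": 0,"roll": 0}

```text
time: 10.5
ee_pos: [0.4442, 0.2386, 0.0904]
eef_rot: [180.0, 0.1, 176.3]
ft_force: [-5.8, -1.9, 17.9]
gripper_width: 0.0004
```

>>> carry_out:
  motion:
    - {"dx": 0,"dy": 0,"dz": 0.3,"roll": 0}
    - {"dx": 0,"dy": 0,"dz": -10,"roll": 0}
    - {"dx": 0,"dy": 0,"dz": -25,"roll": 0}
    - {"dx": 0,"dy": 0,"dz": -30,"roll": 0}
    - {"dx": 0,"dy": -37,"dz": 0,"roll": 0}
    - {"dx": 0,"dy": -37,"dz": 0,"roll": 0}
    - {"dx": 0,"dy": -37,"dz": 0,"roll": 0}
    - {"dx": 0,"dy": -37,"dz": 0,"roll": 0}
    - {"dx": 0,"dy": 0,"dz": 0,"roll": 0}
    - {"dx": 0,"dy": 0,"dz": 0,"roll": 0}

```text
time: 11.75
ee_pos: [0.4336, 0.0911, 0.1532]
eef_rot: [180.0, -0.0, 176.2]
ft_force: [0.1, 0.4, -0.5]
gripper_width: 0.0006
```

```bash
python3 look.py 5; python3 - <<'E'
import cv2,numpy as np
a=np.load("pics/scene5.npy");b=np.load("pics/scene0.npy")
f=lambda x:cv2.resize(x[195:225,285:325,::-1],None,fx=10,fy=10,interpolation=cv2.INTER_CUBIC)
t=lambda x:cv2.resize(x[220:250,305:345,::-1],None,fx=10,fy=10,interpolation=cv2.INTER_CUBIC)
cv2.imwrite("pics/rock.png",np.vstack([np.hstack([f(b),f(a)]),np.hstack([t(np.load("pics/top0.npy")),t(np.load("pics/top5.npy"))])])[:600])
E
```

```text
11.85 [0.4337 0.0916 0.1532] [179.9884  -0.0335 176.3087] [-1.286  -0.2473 -0.1983]
```

View pics/look5.png

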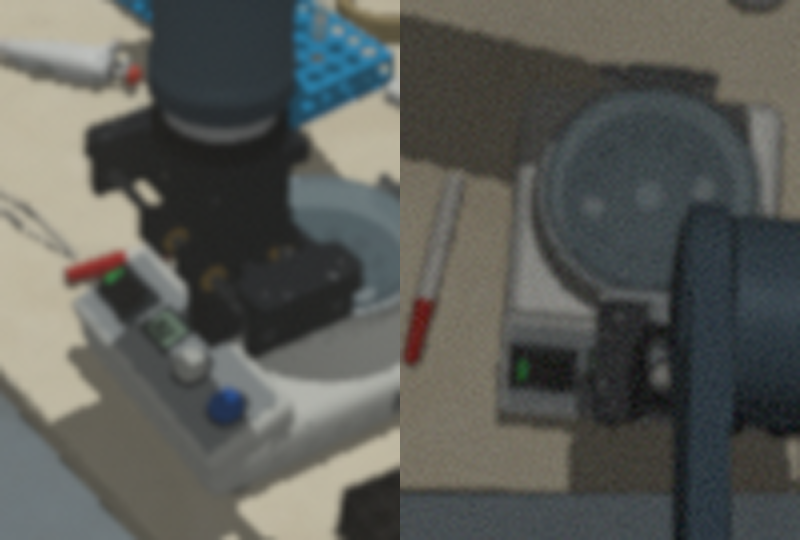

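View pics/rock.png

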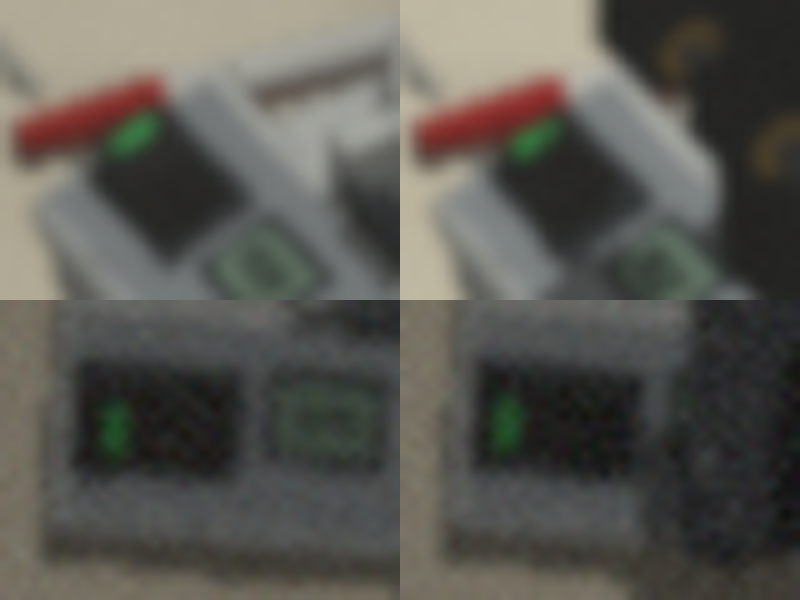

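```bash
python3 - <<'E'
from h import *
yaw=-.065;ex=np.array([np.cos(yaw),np.sin(yaw),0]);ey=np.array([-ex[1],ex[0],0]);nv=np.cos(.36)*np.array([0,0,1])-np.sin(.36)*ex
pm=np.array([.450,.155,.0565])
for n in("top","scene"):
  for k in("0","5"):
    d=np.load(f"pics/{n}{k}_d.npy");L=[]
    r=(225,245,308,334) if n=="top" else (198,228,285,315)
    for v in range(r[0],r[1]):
      for u in range(r[2],r[3]):
        o,dr=ray(n,u,v);P=o+dr*d[v,u]-pm;L.append((P@ex,P@ey,P@nv))
    L=np.array(L);s=abs(L[:,0]+.003)<.009
    for a in np.arange(.036,.086,.005):
        m=s&(abs(L[:,1]-a)<.0025)
        print(n,k,round(a,3),m.sum(),np.round(np.median(L[m,2])*1e3,1) if m.any() else None, end=" | ")
    print()
E
```

```text
top 0 0.036 13 3.8 | top 0 0.041 14 8.6 | top 0 0.046 15 11.5 | top 0 0.051 14 13.2 | top 0 0.056 14 13.0 | top 0 0.061 14 14.5 | top 0 0.066 16 15.3 | top 0 0.071 15 16.9 | top 0 0.076 13 14.5 | top 0 0.081 13 3.6 | 
top 5 0.036 13 3.6 | top 5 0.041 14 6.5 | top 5 0.046 14 17.3 | top 5 0.051 14 17.1 | top 5 0.056 14 14.6 | top 5 0.061 14 12.4 | top 5 0.066 16 11.8 | top 5 0.071 14 13.4 | top 5 0.076 13 12.8 | top 5 0.081 13 4.1 | 
scene 0 0.036 16 4.7 | scene 0 0.041 23 10.3 | scene 0 0.046 14 13.6 | scene 0 0.051 12 12.5 | scene 0 0.056 11 13.5 | scene 0 0.061 14 13.3 | scene 0 0.066 17 14.1 | scene 0 0.071 15 18.0 | scene 0 0.076 7 15.9 | scene 0 0.081 1 5.0 | 
scene 5 0.036 11 4.2 | scene 5 0.041 24 6.9 | scene 5 0.046 20 14.3 | scene 5 0.051 8 16.2 | scene 5 0.056 9 15.3 | scene 5 0.061 9 12.0 | scene 5 0.066 14 13.8 | scene 5 0.071 14 13.7 | scene 5 0.076 9 13.8 | scene 5 0.081 1 4.1 |
```

>>> carry_out:
  motion:
    - {"dx": -2,"dy": 0,"dz": 15,"roll": 0}
    - {"dx": 0,"dy": 0,"dz": 20,"roll": 0}
    - {"dx": 0,"dy": 0,"dz": 15,"roll": 0}
    - {"dx": 0,"dy": 0,"dz": 8,"roll": 0}
    - {"dx": 0,"dy": 0,"dz": 3,"roll": 0}
    - {"dx": 0,"dy": 0,"dz": 2,"roll": 0}
    - {"dx": 0,"dy": 0,"dz": 2,"roll": 0}
    - {"dx": 0,"dy": 0,"dz": 1,"roll": 0}
    - {"dx": 0,"dy": 0,"dz": 0,"roll": 0}
    - {"dx": 0,"dy": 0,"dz": 0,"roll": 0}

```text
time: 13.1
ee_pos: [0.4363, 0.0906, 0.0878]
eef_rot: [-180.0, 0.1, 176.3]
ft_force: [0.3, -0.2, 3.4]
gripper_width: 0.0004
```

```bash
python3 look.py 6
```

```text
13.2 [0.4362 0.0906 0.0877] [-179.998     0.0407  176.2592] [0.703  0.2844 2.9484]
```

View pics/look6.png

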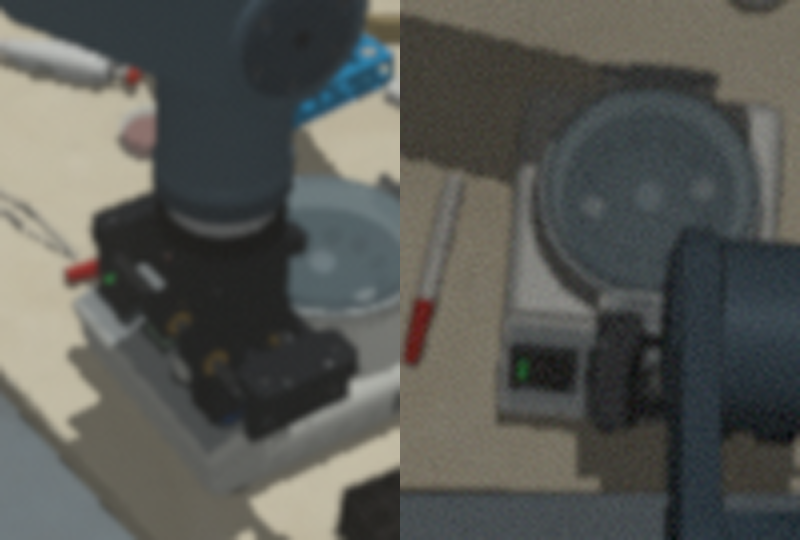

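>>> carry_out:
  motion:
    - {"dx": 0,"dy": 0,"dz": 1,"roll": 0}
    - {"dx": 0,"dy": 0,"dz": 1,"roll": 0}
    - {"dx": 0,"dy": 0,"dz": 1,"roll": 0}
    - {"dx": 0,"dy": 0,"dz": 0.5,"roll": 0}
    - {"dx": 0,"dy": 0,"dz": 0.5,"roll": 0}
    - {"dx": 0,"dy": 0,"dz": 0,"roll": 0}
    - {"dx": 0,"dy": 0,"dz": 0,"roll": 0}
    - {"dx": 0,"dy": 0,"dz": 0,"roll": 0}
    - {"dx": 0,"dy": 0,"dz": 0,"roll": 0}
    - {"dx": 0,"dy": 0,"dz": 0,"roll": 0}

```text
time: 14.45
ee_pos: [0.4365, 0.0906, 0.0846]
eef_rot: [-180.0, 0.1, 176.3]
ft_force: [-2.7, -1.1, 17.0]
gripper_width: 0.0002
```

```bash
python3 look.py 7; python3 - <<'E'
from h import *
d=np.load("pics/top7_d.npy")
for c in((645,195),(640,300),(600,220)):
    u,v=round(285+(c[0]-400)/4-.4),round(140+c[1]/4-.4);o,r=ray("top",u,v);print(c,o+r*d[v,u])
E
```

```text
14.55 [0.4364 0.0906 0.0845] [-179.9878    0.0492  176.2732] [-3.3715 -0.2415 15.8795]
(645, 195) [0.5606 0.1495 0.1131]
(640, 300) [0.4922 0.1519 0.1064]
(600, 220) [0.543  0.1773 0.1095]
```

View pics/look7.png

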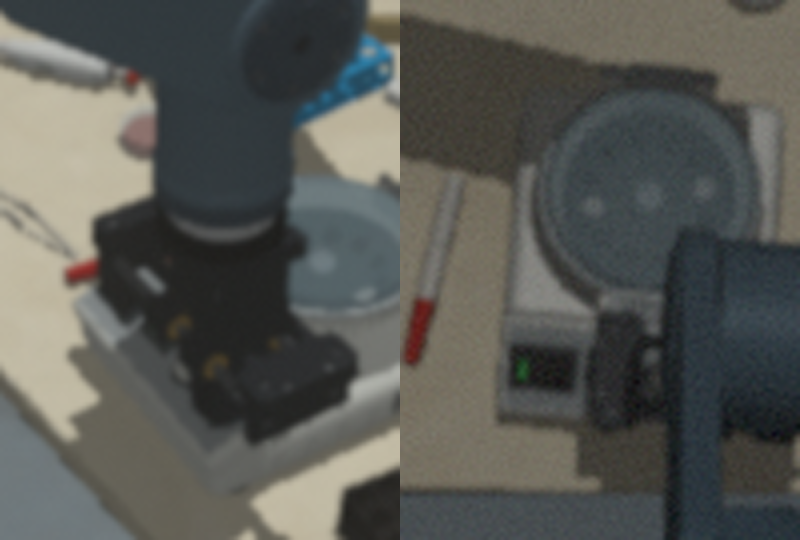

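The lid is still shut: its face is at about z 0.11, with the tab near (640,300). The rocker is tipped on, with its green mark at (522,370). The fingertips are on the blue key at 16 N, so I'm handing in.

```bash
python3 -c "
from plant import env
print(env.sign_off()); print(env.observe()['time'])"
```

```text
the job is handed in; nothing more can be done
None
the job is handed in; nothing more can be done
```

I did all three steps in the order asked and handed in at about 14.6 s, with the blue short-spin key still held down. No verdict came back.

- **Lid:** I pressed the tab down to about 107.5 mm above the desk with about 12 N, then let go. Afterwards depth readings on the tab gave 106 to 112 mm, where a caught lid should read about 109.6 mm. It stayed shut in every later picture.
- **Rocker:** I tipped it to its end stop with about 18 N. Depth readings then showed the green-marked facet flat to the panel and the other facet raised. They read about 2 mm high both before and after, so they confirm the tip but not the exact angle.
- **Blue key:** The push hit a firm stop after about 5 mm, with about 16 N at the last reading. The key itself is hidden under the fingers, so "fully down" comes from the force and the travel, not from sight.
- **White key and bystanders:** By my measurements the fingers stayed more than 10 mm clear of the white key. The marker, the only desk item I could compare between pictures, did not move. I did not measure the other desk items, but the arm never went down near them.

One early measurement disagreed: the two-view fix on the open lid's tab was out by 12 mm, so I used its depth reading instead. The first blue-key fix was also wrong because it picked up a blue patch outside the machine, and I redid it.

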